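# Shut the dry box and draw its lid tight with the T-handle latch

## Task

Shut the open lid of the grey dry box down onto its rubber seal, then turn the T-handle on the lid a quarter turn clockwise (seen from above), as far as it goes, so that the latch draws the lid tight. Let go, and leave the loupe, the red case and the sanding block beside the box where they are.

Things in the scene. Friction and masses are not known exactly. Their poses are not given: they have to be found in the camera images.
- dry_box: Grey sheet-metal box fixed to the table, 200 x 200 x 90 mm high without lid, open at the top, stones inside. Origin: centre of its underside; x points to its hinged back, y to its left side, z up. A rubber seal runs round the rim; its springy front strip stands 5 mm proud, flat at about 20 N. The latch's pawl is drawn under a ramped keeper inside the front wall.
- lid (a joint): Lid angle, rad: 0 = drawn tight, 0.015 to 0.03 = shut on the seal but not tight, grows as it opens (starts 0.3 to 0.65). Grey plate 208 x 212 x 12 mm, hinged at the box's back edge (axis: the box's y through point lid_hinge). Stiff hinge: it stays where left; 2 to 6 N at the front edge pushes it down. The latch catches only if the lid lies on the seal (below 0.04).
- t_handle (a joint): T-handle angle about the lid's normal, rad: 0 = bar parallel to the lid's front edge (loose), 1.57 = bar front to back (latched; stop at 1.6). Grows clockwise seen from above; starts at 0 to 0.45; stays where left. From about 0.75 the pawl runs under the keeper and pulls the lid down (up to about 0.45 N m); the draw is complete from about 1.3.
- lid_hinge (a point): Point on the hinge axis, in the middle of the box's back edge, at the level of the lid's underside: 105 mm behind the box's centre, 92 mm above the table. Axes as the box.
- lid_front (a point): Point on the top face of the lid, in the middle of its front edge, 17 mm in from the edge: in the lid's frame 192 mm in front of the hinge axis and 12 mm above it. x along the lid to its hinge, z the lid's outward normal.
- handle_bar (a point): Centre of the T-handle's cross bar, on its turning axis: 145 mm in front of the hinge axis, 43 mm above the lid's underside (31 mm above its top). The dark steel bar is 90 mm long (its y axis, 45 mm each side), 14 mm wide (x) and 14 mm high, standing on a 16 mm stem, with 24 mm free below it. z is the turning axis, outward from the lid.
- loupe: Small folding loupe, 30 x 58 x 14 mm, loose on the table to the left of the box; a bystander. Origin: centre of its underside.
- red_case: Flat red plastic case, 30 x 92 x 17 mm, loose on the table to the right of the box; a bystander. Origin: centre of its underside.
- sanding_block: Dark sanding block, 36 x 60 x 24 mm, loose on the table in front of the box; a bystander. Origin: centre of its underside.

How it is judged:
By the outcome, as a careful person would: the job done as asked, in the order asked, and still so for the second after the job is handed in, with the robot touching nothing.
It also fails if it takes over 48 s, if anything falls off the work surface, if the arm or the gripper's body presses on something with over 40 N, if the wrist force passes 120 N, or if a joint passes its speed limit or range.

## Robot

A 6-joint arm with a two-finger parallel gripper is mounted at the origin on a cart in front of the work surface, level with it; the furniture and walls round the work are solid. World frame = base frame: x ahead of the robot, y to its left, z up, the work surface at z = 0. Lengths are in m, angles in degrees, forces in N, time in s.
With the tool pointing down it reaches from about 0.375 to 0.9 m from the base axis. Payload 3.1 kg.
Tool frame: the origin (TCP) lies on the centre line of the jaws, within the pads' length; the fingertips stand 17 mm ahead of it and the grasp point (between the pads) lies 2 mm behind it; z points along the fingers, y is the line along which they close (so a half turn about z gives the same grasp; the last joint's range is limited). The gripper opens to 87 mm and grips with 3 to 60 N. Pads are 19 mm wide; open, the fingers measure 117 mm over their backs; the gripper's body (75 mm by 190 mm) begins 51 mm behind the grasp point.
Start: joints at [-10.227, 30.224, 82.088, -0, 67.689, -10.227], TCP at [0.625, 0, 0.24] pointing down, gripper open.
Joint ranges: [-176.69, 176.69], [-43.24, 126.21], [12.49, 139.97], [-82, 262], [0, 151.66], [-163.58, 163.58]. Speed limits (degrees/s): [159.86, 159.86, 180, 180, 180, 180].

## Interface

Orientations are given as a 3x3 rotation matrix whose columns are the frame's x, y, z axes.
In Python, from rig import bot, imaging, finder gives the robot as it stands. The module is installed in compiled form; this text tells all that it offers.
- The arm moves only by the tool play_rows, never from a script. Its argument "motion" is a list that holds one entry, the list of rows, each a list of 6 numbers: the shift along the tool's x, y, z in normalised numbers (1 is 0.2 m), then the turn, a rotation vector about the tool's x, y, z in a scale on which 1.0 is 180 degrees. In form: [[[dx, dy, dz, wx, wy, wz], ...]]. A call has 1 to 8 rows; each row is the pose to reach, as a shift and turn from the pose commanded when the call began, along the tool's axes at that moment; what a row does not reach only later rows make up. A row lasts 1/12 s, in which the tool goes at most 41.7 mm and 7.16 degrees, less where a joint would pass 70% of its speed; a pose out of reach is approached as far as the arm can. A call with a gripper value outside its range is refused whole. "fingers" is the finger opening in m, from 0 to 0.087, set as the call begins (left out, the last holds). The fingers move at their own pace and stop on an object; the grip force is fixed at half the most. Time passes only in rows, so rows that repeat a pose let the fingers close. It gives the time, the measured TCP pose, the force, the opening and the grip force at its end, in the units of the state.
- bot.read_state(): the state, without advancing time (a new reading comes with each control period).
- imaging.capture(name): name is "scene" or "side" or "wrist"; returns a dict with "frame" (420x560x3 uint8, red, green, blue), "camera_matrix" (3x3 intrinsics, pixels), "R" (3x3) and "t" (3): a world point X has camera coordinates R X + t. Camera axes: x right, y down, z forward; pixel columns grow to the right and rows downward; lengths in m; the calibration is good to about 2 mm. A picture is of the moment at which its call begins. There is no depth.
- bot.hand_in(): hands the job in; it is judged then, once.
Trained networks look in the newest picture that a camera, given by its name, has taken for a name from the list of things; names that differ only in an ending like _2 or _b are one class to them, and where a whole thing is asked for, a point or a joint stands for the part that bears it (a point fixed in the world has none). Each returns a list of dicts, best first, with "confidence" (0 to 1); they miss things now and then, are a little off and sometimes report something else, mostly with a low value. They report only what shows in the picture. A call takes as long as a camera call.
- finder.recognise(camera, name): "at" ([x, y, z] in m, in world coordinates, good to about 4 mm: the middle of the surface that is visible of it).
- finder.outline_of(camera, name): "pixels" (420x560 bool, what is visible of it).
The state is a dict: "time_s": time; "joint_positions": joint angles; "qvel": joint speeds; "tau": joint torques, N m; "position": TCP position; "tcp_rot": TCP orientation; "force": force on the tool from outside, world axes, zero at the start; "moment": the same for the moment, N m; "opening": opening from 0.0 (shut) to 1.0 (fully open); "grasp_force": force on a finger pad.
Only numpy, scipy, OpenCV 4.12 (cv2) and the standard library are available. Lean on these libraries where they do the work, as an engineer would, in place of code of your own. Each camera call takes 0.05 s, during which the arm holds its last target. There are 200 camera calls.

## Working session

There is one attempt and no reset: what is moved stays moved. The work goes in short steps, Python scripts to look and compute and a tool call to move; the robot and the scene stay as the last step left them, time stands still between calls to the robot, and variables do not carry over. Pictures are saved under pics/ and viewed, at most 10 in all, crops included, and the job is handed in when it is done.

Besides the shell and the picture viewer there is one more tool, called after "Emit:" as name(argument=value, ...), one argument or row to a line, values as JSON. play_rows: Moves the arm, as the interface text tells. Its arguments: {"type":"object","properties":{"motion":{"type":"array"},"fingers":{"type":"number"}},"required":["motion"]}

```bash
mkdir -p pics
cat > h.py <<'E'
import numpy as np, cv2
from rig import bot, imaging, finder
def snap(c,fn=None):
    d=imaging.capture(c)
    if fn: cv2.imwrite('pics/'+fn,d['frame'][:,:,::-1])
    return d
def proj(d,X):
    p=(d['R']@np.array(X,float).T).T+d['t']; q=(d['camera_matrix']@p.T).T
    return q[:,:2]/q[:,2:]
E
python3 - <<'E'
from h import *
np.set_printoptions(precision=4,suppress=True)
for c in ['scene','side','wrist']:
    d=snap(c,c+'0.png'); print(c,-d['R'].T@d['t'])
    for n in ['dry_box','lid','t_handle','lid_front','handle_bar','loupe','red_case','sanding_block']:
        r=finder.recognise(c,n); print(n,[(np.round(x['at'],3).tolist(),round(x['confidence'],2)) for x in r[:2]])
a=[cv2.imread(f'pics/{c}0.png') for c in ['scene','side','wrist']]
s=bot.read_state();print(s['time_s'],s['position'],s['tcp_rot'],s['force'],s['opening'])
E
```

```text
scene [ 0.0481 -0.6034  1.013 ]
dry_box [([0.575, 0.05, 0.107], 0.65)]
lid [([0.584, 0.056, 0.158], 0.59)]
t_handle [([0.581, 0.089, 0.189], 0.55), ([0.575, 0.05, 0.104], 0.27)]
lid_front [([0.583, 0.055, 0.157], 0.77), ([0.422, 0.086, 0.025], 0.32)]
handle_bar [([0.583, 0.089, 0.188], 0.73)]
loupe [([0.594, -0.091, 0.018], 0.24)]
red_case [([0.593, -0.092, 0.018], 0.58), ([0.582, 0.089, 0.19], 0.38)]
sanding_block []
side [0.1417 0.6613 0.5731]
dry_box [([0.574, 0.112, 0.073], 0.93)]
lid [([0.58, 0.114, 0.161], 0.66)]
t_handle [([0.574, 0.096, 0.18], 0.72)]
lid_front [([0.577, 0.112, 0.163], 0.9)]
handle_bar [([0.577, 0.099, 0.18], 0.83)]
loupe [([0.612, 0.276, 0.008], 0.64), ([0.582, -0.109, 0.014], 0.63)]
red_case [([0.586, -0.107, 0.014], 0.52)]
sanding_block [([0.42, 0.1, 0.021], 0.63)]
wrist [0.6244 0.0761 0.3849]
dry_box [([0.604, 0.081, 0.144], 0.57)]
lid [([0.599, 0.084, 0.145], 0.93), ([0.589, 0.096, 0.189], 0.19)]
t_handle [([0.589, 0.096, 0.19], 0.78)]
lid_front [([0.603, 0.084, 0.142], 0.67)]
handle_bar [([0.585, 0.095, 0.187], 0.84)]
loupe []
red_case [([0.594, -0.093, 0.018], 0.8)]
sanding_block [([0.423, 0.098, 0.025], 0.63), ([0.602, 0.081, 0.144], 0.19)]
1.35 [0.625  0.0001 0.2395] [[-0.  1. -0.]
 [ 1.  0.  0.]
 [ 0. -0. -1.]] [-0.0539  0.3234  0.932 ] 1.0009635364839904
```

View pics/scene0.png

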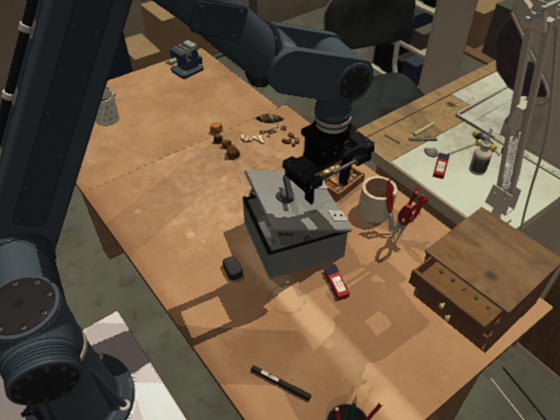

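View pics/side0.png

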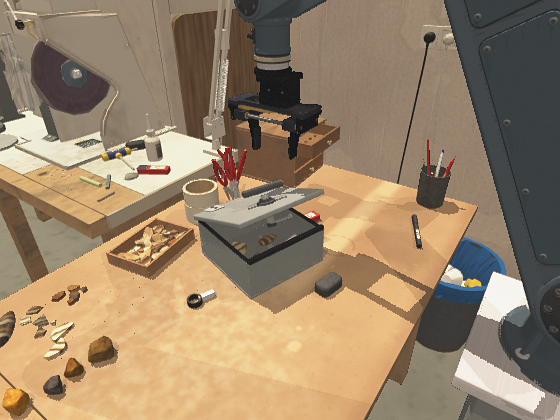

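The scene view shows the box at about px (295,225) with its lid ajar and the red case at (337,282). The side view shows the box at (262,235), the loupe at (202,298) and the sanding block at (328,284). The hinge is on the far side from the robot. Next I'll get the outlines.

Run:
```python
from h import *
import pickle
out={};tiles=[]
for c in ['scene','side','wrist']:
    d=snap(c); im=d['frame'][:,:,::-1].copy(); out[c]=dict(d=d)
    for n,col in [('dry_box',(255,0,0)),('lid',(0,255,0)),('t_handle',(0,0,255))]:
        r=finder.outline_of(c,n)
        if r:
            m=r[0]['pixels']; out[c][n]=m; print(c,n,round(r[0]['confidence'],2),m.sum())
            cs,_=cv2.findContours(m.astype('u1'),cv2.RETR_EXTERNAL,cv2.CHAIN_APPROX_NONE); cv2.drawContours(im,cs,-1,col,1)
    u=out[c]['lid']|out[c].get('dry_box',out[c]['lid']); ys,xs=np.where(u)
    cy,cx=int(ys.mean()),int(xs.mean()); 
    if c!='wrist':
        y0=max(cy-90,0);x0=max(cx-100,0); t=cv2.resize(im[y0:y0+180,x0:x0+200],(400,360),interpolation=0)
    else: t=cv2.resize(im,(480,360))
    tiles.append(t)
pickle.dump(out,open('m.pkl','wb'))
top=np.hstack(tiles[:2]); cv2.imwrite('pics/a1.png',top); cv2.imwrite('pics/a2.png',im)
```

```text
scene dry_box 0.83 8047
scene lid 0.68 3932
scene t_handle 0.61 225
side dry_box 0.62 10138
side lid 0.93 3142
side t_handle 0.59 513
wrist dry_box 0.7 63908
wrist lid 0.77 63952
wrist t_handle 0.82 4295
```

View pics/a1.png

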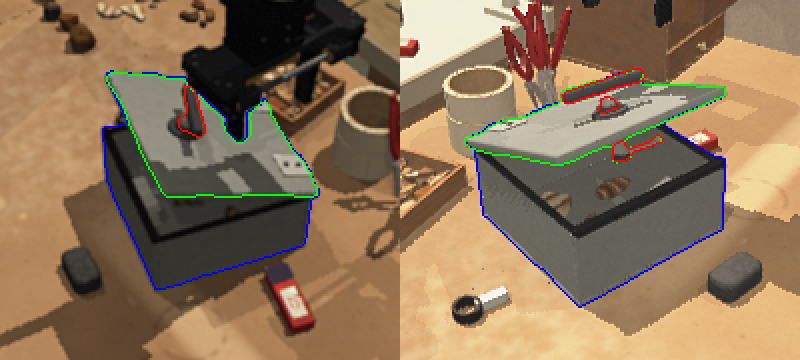

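View pics/a2.png

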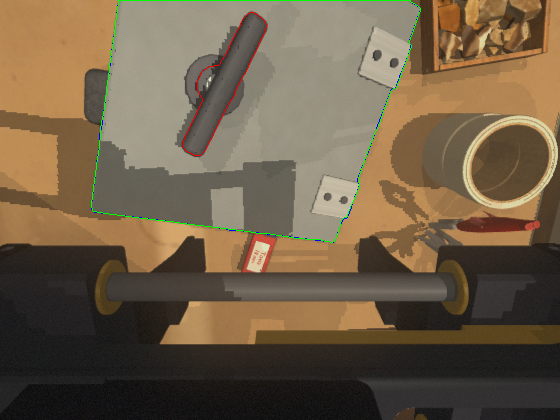

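```bash
cat > fit.py <<'E'
from h import *
def frames(p):
    x,y,yaw,a=p[:4]; xb=np.array([np.cos(yaw),np.sin(yaw),0]); yb=np.array([-xb[1],xb[0],0]); z=np.array([0,0,1.])
    H=np.array([x,y,0])+.105*xb+.092*z
    f=-xb*np.cos(a)+z*np.sin(a); n=z*np.cos(a)+xb*np.sin(a)
    return xb,yb,H,f,n
def solids(p):
    xb,yb,H,f,n=frames(p); h=p[4]
    lid=np.array([H+d*f+w*yb+t*n for d in (.001,.209) for w in (-.106,.106) for t in (0,.012)])
    c=np.array([p[0],p[1],0])
    box=np.array([c+u*xb+v*yb+np.array([0,0,w]) for u in(-.1,.1) for v in(-.1,.1) for w in(0,.092)])
    C=H+.145*f+.043*n; b=yb*np.cos(h)+f*-np.sin(h)*-1
    # clockwise from above: yb(left) -> front?? rotation by -h about n
    b=yb*np.cos(h)-np.sin(h)*np.cross(n,yb); e=np.cross(b,n)
    bar=np.array([C+i*.045*b+j*.007*e+k*.007*n for i in(-1,1) for j in(-1,1) for k in(-1,1)])
    return lid,box,bar,C,b
def fill(d,*Ps,s=4):
    m=np.zeros((420,560),'u1')
    for P in Ps:
        hull=cv2.convexHull(proj(d,P).astype('f4')); cv2.fillConvexPoly(m,np.round(hull*16).astype(int),1,shift=4)
    return m>0
def edges(m): 
    return cv2.GaussianBlur(m.astype('f4'),(0,0),1.5)
E
cat > run.py <<'E'
from fit import *
import pickle,sys
from scipy.optimize import minimize
o=pickle.load(open('m.pkl','rb'))
def ign(m):
    c=np.vstack([k for k in cv2.findContours(m.astype('u1'),0,1)[0]]); hh=np.zeros(m.shape,'u1'); cv2.fillConvexPoly(hh,cv2.convexHull(c),1)
    return cv2.dilate((hh>0).astype('u1')-m.astype('u1')&1,np.ones((3,3)))
def terms(p):
    lid,box,bar,C,b=solids(p); L=[]
    for c in o:
        d=o[c]['d']
        for m,Ps in ((o[c]['lid'],(lid,)),(o[c]['dry_box'],(lid,box)),(o[c]['t_handle'],(bar,))):
            isbar=Ps[0] is bar
            if isbar and c!='wrist': continue
            g=fill(d,*Ps); 
            w=np.ones(g.shape)
            if not isbar: 
                w[fill(d,bar)]=0
                if c=='scene': w[130:215,280:380]=0  # gripper
                if c=='wrist': w[245:]=0
            A=edges(g);B=edges(m); L.append((c,'bar' if isbar else len(Ps),(w*(A-B)**2).sum()/np.sqrt(m.sum())))
    return L
cost=lambda p:sum(t[2] for t in terms(p))
best=None
for yaw in (-.2,.1,.4):
  for h in (.1,.4):
    r=minimize(cost,[.61,.08,yaw,.4,h],method='Nelder-Mead',options=dict(initial_simplex=np.array([.61,.08,yaw,.4,h])+np.vstack([np.zeros(5),np.diag([.02,.02,.2,.1,.2])]),maxiter=400,xatol=1e-4,fatol=1e-3))
    if best is None or r.fun<best.fun: best=r
p=best.x; np.set_printoptions(precision=4,suppress=True); print(p,best.fun,terms(p))
xb,yb,H,f,n=frames(p); print('front',H+.192*f+.012*n,'bar',solids(p)[3],'b',solids(p)[4])
np.save('p.npy',p)
E
python3 run.py
```

```text
[ 0.6038  0.0887 -0.2921  0.3647  0.2309] 15.386805690618992 [('scene', 1, np.float64(2.1542881077632168)), ('scene', 2, np.float64(0.5103678095594112)), ('side', 1, np.float64(2.4031836360346848)), ('side', 2, np.float64(0.7062908769668025)), ('wrist', 1, np.float64(0.8575936493393085)), ('wrist', 2, np.float64(0.8916085288922078)), ('wrist', 'bar', np.float64(7.86347308206336))]
front [0.5367 0.1089 0.1717] bar [0.5893 0.093  0.1839] b [ 0.4851  0.8707 -0.0816]
```

Careful with the scale: shifts go in shares of 0.2 m and turns go in shares of 180 degrees. That gives: 0.108 m is 0.54, -0.0866 m is -0.433, 56 degrees is 0.3111.

Emit:
play_rows(
  motion=[
    [[0.07,-0.055,0,0,0,0.0389],[0.14,-0.11,0,0,0,0.0778],[0.21,-0.165,0,0,0,0.1167],[0.28,-0.22,0,0,0,0.1556],[0.35,-0.28,0,0,0,0.1944],[0.42,-0.335,0,0,0,0.2333],[0.49,-0.39,0,0,0,0.2722],[0.54,-0.433,0,0,0,0.3111]],
  ],
  fingers=0,
)

```text
time_s: 2.62
position: [0.5373, 0.1091, 0.2396]
tcp_rot: [[0.832, 0.555, -0.0], [0.555, -0.832, 0.0], [-0.0, -0.001, -1.0]]
force: [-0.2, -0.7, -0.1]
opening: 0.475
grasp_force: 0.0
```

To row units: 0.03 m is 0.15, 0.028 m is 0.14, 51 degrees is 0.2833.

Emit:
play_rows(
  motion=[
    [[0,0,0.02,0,0,0.0389],[0,0,0.04,0,0,0.0778],[0,0,0.06,0,0,0.1167],[0,0,0.08,0,0,0.1556],[0,0,0.1,0,0,0.1944],[0,0,0.12,0,0,0.2333],[0,0,0.14,0,0,0.2778],[0,0,0.15,0,0,0.2833]],
  ],
)

```text
time_s: 3.28
position: [0.5382, 0.108, 0.2092]
tcp_rot: [[0.955, -0.297, -0.001], [-0.297, -0.955, 0.0], [-0.001, 0.0, -1.0]]
force: [0.1, 0.3, 0.5]
opening: 0.011
grasp_force: 0.0
```

To row units: 0.068 m is 0.34, 0.012 m is 0.06.

Emit:
play_rows(
  motion=[
    [[0,0,0.06,0,0,0],[0,0,0.105,0,0,0],[-0.015,0,0.135,0,0,0],[-0.025,0,0.165,0,0,0],[-0.0375,0,0.21,0,0,0],[-0.0525,0,0.255,0,0,0],[-0.0625,0,0.3,0,0,0],[-0.0725,0,0.34,0,0,0]],
  ],
)

```text
time_s: 3.95
position: [0.524, 0.1124, 0.1405]
tcp_rot: [[0.956, -0.292, -0.001], [-0.292, -0.956, -0.0], [-0.001, 0.0, -1.0]]
force: [0.1, 0.2, 0.4]
opening: 0.005
grasp_force: 0.2
```

To row units: 0.016 m is 0.08, -0.001 m is -0.005.

Emit:
play_rows(
  motion=[
    [[-0.005,0,0.02,0,0,0],[-0.0075,0,0.04,0,0,0],[-0.01,0,0.06,0,0,0],[-0.01,0,0.075,0,0,0],[-0.01,0,0.08,0,0,0]],
  ],
)

```text
time_s: 4.37
position: [0.5224, 0.1129, 0.1253]
tcp_rot: [[0.956, -0.293, -0.001], [-0.293, -0.956, 0.0], [-0.001, 0.0, -1.0]]
force: [-1.2, 0.3, 4.4]
opening: 0.003
grasp_force: 2.1
```

Run:
```python
from h import *
d=snap('side'); c=d['frame'][120:300,160:360,::-1]; e=snap('scene')['frame'][120:300,200:400,::-1]
cv2.imwrite('pics/b1.png',np.hstack([cv2.resize(x,(400,360),interpolation=0) for x in(c,e)]))
print(bot.read_state()['force'])
```

```text
[ 0.23884898  0.17540767 -0.00581854]
```

View pics/b1.png

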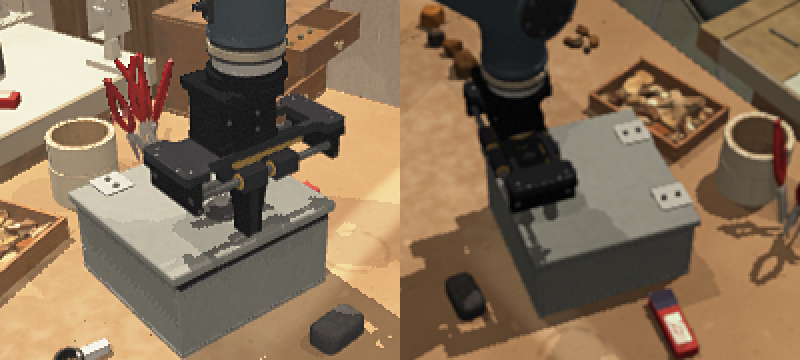

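The lid is nearly shut in both views, with the fingertips at about px (248,230) on its front strip. I'll press it further onto the seal.

To row units: 0.003 m is 0.015, 0.002 m is 0.01.

Emit:
play_rows(
  motion=[
    [[0,0,0.005,0,0,0],[0,0,0.01,0,0,0],[0,0,0.015,0,0,0],[0,0,0.015,0,0,0]],
  ],
)

```text
time_s: 4.8
position: [0.5229, 0.1129, 0.1236]
tcp_rot: [[0.956, -0.292, 0.001], [-0.292, -0.956, -0.0], [0.001, -0.0, -1.0]]
force: [-1.9, 0.7, 7.4]
opening: 0.005
grasp_force: 3.4
```

To row units: 0.002 m is 0.01, 0.001 m is 0.005.

Emit:
play_rows(
  motion=[
    [[0,0,0.005,0,0,0],[0,0,0.01,0,0,0],[0,0,0.01,0,0,0],[0,0,0.01,0,0,0]],
  ],
)

```text
time_s: 5.13
position: [0.5228, 0.1129, 0.1223]
tcp_rot: [[0.956, -0.292, 0.001], [-0.292, -0.956, -0.0], [0.001, -0.0, -1.0]]
force: [-2.9, 0.6, 12.0]
opening: 0.0
grasp_force: 6.0
```

To row units: -0.1 m is -0.5, -0.095 m is -0.475.

Emit:
play_rows(
  motion=[
    [[0,0,-0.075,0,0,0],[0,0,-0.175,0,0,0],[0,0,-0.275,0,0,0],[0,0,-0.375,0,0,0],[0,0,-0.475,0,0,0],[0,0,-0.5,0,0,0],[0,0,-0.5,0,0,0]],
  ],
  fingers=0.05,
)

```text
time_s: 5.72
position: [0.5239, 0.1129, 0.2221]
tcp_rot: [[0.956, -0.292, 0.005], [-0.292, -0.956, -0.0], [0.004, -0.001, -1.0]]
force: [-0.2, 0.4, -0.2]
opening: 0.45
grasp_force: 0.0
```

```bash
cat > again.py <<'E'
from fit import *
import sys
from scipy.optimize import minimize
np.set_printoptions(precision=4,suppress=True)
p0=np.load('p.npy'); o={}
for c in ['scene','side','wrist']:
    d=snap(c); o[c]=dict(d=d)
    for n in ['lid','t_handle']:
        r=finder.outline_of(c,n)
        if r: o[c][n]=r[0]['pixels']; print(c,n,round(r[0]['confidence'],2),r[0]['pixels'].sum())
# handle: bar in wrist + side + scene, lid fixed shut
q0=p0.copy(); q0[3]=.02
im=o['wrist']['d']['frame'][:,:,::-1].copy()
def cost(h):
    L=0; q=q0.copy(); q[4]=h[0]; q[0]+=h[1]; q[1]+=h[2]; bar=solids(q)[2]
    for c in o:
        if 't_handle' in o[c] and c!='scene':
            m=o[c]['t_handle']; L+=((edges(fill(o[c]['d'],bar))-edges(m))**2).sum()/np.sqrt(m.sum())
    return L
best=min((minimize(cost,[h,0,0],method='Nelder-Mead',options=dict(initial_simplex=np.array([h,0,0])+np.vstack([np.zeros(3),np.diag([.2,.005,.005])]))) for h in [float(sys.argv[1])]),key=lambda r:r.fun)
print('handle angle, shift',best.x,best.fun); q=q0.copy();q[4]=best.x[0];q[0]+=best.x[1];q[1]+=best.x[2]
lid,box,bar,C,b=solids(q); print('C',C,'b',b)
for P,col in ((lid,(0,255,0)),(bar,(0,0,255))):
    hull=cv2.convexHull(proj(o['wrist']['d'],P).astype('f4')).astype(int); cv2.polylines(im,[hull],True,col,1)
cv2.imwrite('pics/'+sys.argv[2],im); np.save('q.npy',q)
s=bot.read_state(); print(s['position'],s['tcp_rot'],s['joint_positions'])
E
python3 again.py 0.2 c1.png
```

```text
scene lid 0.9 5303
scene t_handle 0.65 213
side lid 0.68 5372
side t_handle 0.89 445
wrist lid 0.91 59715
wrist t_handle 0.77 2625
handle angle, shift [ 0.2332 -0.0006 -0.0012] 8.60455643299551
C [0.5658 0.0987 0.1379] b [ 0.5015  0.8651 -0.0046]
[0.5223 0.1128 0.2198] [[ 0.9563 -0.2924 -0.0015]
 [-0.2924 -0.9563 -0.    ]
 [-0.0014  0.0005 -1.    ]] [  0.2006  24.7762  96.2813  -0.0008  59.0291 107.2036]
```

View pics/c1.png

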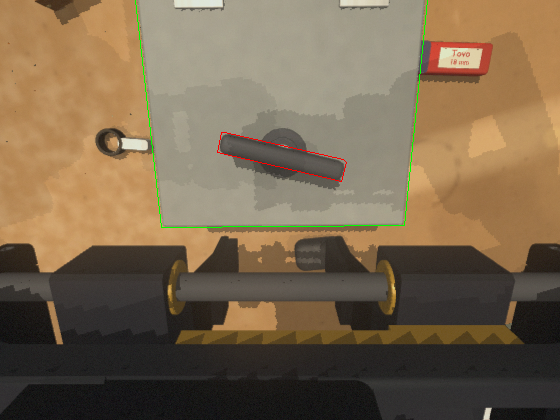

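The overlay matches the lid outline and the bar, which is centred at (282,157) with its front-right end at (345,170). I'll grasp towards the front-right end.

To row units: 0.0394 m is 0.197, 0.028 m is 0.14, -56 degrees is -0.3111.

Emit:
play_rows(
  motion=[
    [[0.025,0.0175,0,0,0,-0.0389],[0.05,0.035,0,0,0,-0.0778],[0.075,0.0525,0,0,0,-0.1167],[0.1,0.07,0,0,0,-0.1556],[0.125,0.0875,0,0,0,-0.1944],[0.15,0.105,0,0,0,-0.2333],[0.175,0.1225,0,0,0,-0.2722],[0.197,0.14,0,0,0,-0.3111]],
  ],
)

```text
time_s: 6.83
position: [0.5523, 0.0743, 0.2202]
tcp_rot: [[0.773, 0.634, -0.0], [0.634, -0.773, 0.0], [-0.0, -0.0, -1.0]]
force: [-0.1, -0.6, -0.7]
opening: 0.574
grasp_force: 0.0
```

To row units: 0.03 m is 0.15, 0.025 m is 0.125, -20.9 degrees is -0.1161.

Emit:
play_rows(
  motion=[
    [[0,0,0.025,0,0,-0.0389],[0,0,0.075,0,0,-0.0778],[0,0,0.125,0,0,-0.1161],[0,0,0.15,0,0,-0.1161],[0,0,0.15,0,0,-0.1161],[0,0,0.15,0,0,-0.1161]],
  ],
)

```text
time_s: 7.33
position: [0.552, 0.0746, 0.1903]
tcp_rot: [[0.504, 0.864, -0.001], [0.864, -0.504, 0.0], [-0.0, -0.001, -1.0]]
force: [0.2, 1.5, 0.8]
opening: 0.577
grasp_force: 0.0
```

Run:
```python
from h import *
from fit import solids
q=np.load('q.npy'); _,_,bar,C,b=solids(q)
s=bot.read_state(); R=s['tcp_rot'];R=np.array(R)
print(s['position'],R,(R.T@(C-.028*b-np.array(s['position']))).round(4),(R.T@b).round(3),s['opening'])
r=finder.recognise
snap('side'); print([(x['at'],x['confidence']) for x in r('side','handle_bar')[:2]])
```

```text
[0.55202689 0.07458033 0.19028989] [[ 5.03750999e-01  8.63848619e-01 -7.02849492e-04]
 [ 8.63848862e-01 -5.03751065e-01  9.22979779e-05]
 [-2.74329699e-04 -6.53650932e-04 -9.99999749e-01]] [-0.0002 -0.0002  0.0523] [ 1.    -0.003  0.004] 0.5768780216872657
[([0.5662, 0.1034, 0.1367], 0.71)]
```

To row units: 0.05 m is 0.25, 0.04 m is 0.2.

Emit:
play_rows(
  motion=[
    [[0,0,0.05,0,0,0],[0,0,0.1,0,0,0],[0,0,0.15,0,0,0],[0,0,0.2,0,0,0],[0,0,0.25,0,0,0],[0,0,0.25,0,0,0]],
  ],
)

```text
time_s: 7.93
position: [0.5503, 0.0746, 0.1378]
tcp_rot: [[0.502, 0.865, -0.005], [0.865, -0.502, 0.0], [-0.002, -0.005, -1.0]]
force: [-0.1, 0.2, -0.9]
opening: 0.573
grasp_force: 0.0
```

Emit:
play_rows(
  motion=[
    [[0,0,0,0,0,0],[0,0,0,0,0,0],[0,0,0,0,0,0],[0,0,0,0,0,0],[0,0,0,0,0,0],[0,0,0,0,0,0]],
  ],
  fingers=0.0,
)

```text
time_s: 8.43
position: [0.5523, 0.0746, 0.141]
tcp_rot: [[0.502, 0.865, 0.001], [0.865, -0.502, -0.0], [0.0, 0.001, -1.0]]
force: [0.4, 0.5, -0.3]
opening: 0.205
grasp_force: 0.0
```

Emit:
play_rows(
  motion=[
    [[0,0,0,0,0,0],[0,0,0,0,0,0],[0,0,0,0,0,0],[0,0,0,0,0,0]],
  ],
)

```text
time_s: 8.77
position: [0.5521, 0.0746, 0.1409]
tcp_rot: [[0.502, 0.865, 0.0], [0.865, -0.502, 0.0], [0.0, 0.0, -1.0]]
force: [-0.9, 0.8, 3.7]
opening: 0.157
grasp_force: 30.0
```

To row units: -0.014 m is -0.07, -0.0114 m is -0.057, 30 degrees is 0.1667.

Emit:
play_rows(
  motion=[
    [[0.001,-0.0145,0,0,0,0.0333],[0.003,-0.029,0,0,0,0.0667],[0.007,-0.0435,0,0,0,0.1],[0.012,-0.057,0,0,0,0.1333],[0.019,-0.07,0,0,0,0.1667],[0.019,-0.07,0,0,0,0.1667]],
  ],
)

```text
time_s: 9.27
position: [0.5418, 0.085, 0.141]
tcp_rot: [[0.868, 0.497, 0.0], [0.497, -0.868, -0.0], [0.0, 0.001, -1.0]]
force: [-1.6, -0.9, 4.5]
opening: 0.16
grasp_force: 30.0
```

To row units: -0.014 m is -0.07, 0.001 m is 0.005, 30 degrees is 0.1667.

Emit:
play_rows(
  motion=[
    [[0.001,-0.0145,0.0015,0,0,0.0333],[0.003,-0.029,0.003,0,0,0.0667],[0.007,-0.0435,0.005,0,0,0.1],[0.012,-0.057,0.0075,0,0,0.1333],[0.019,-0.07,0.01,0,0,0.1667],[0.019,-0.07,0.01,0,0,0.1667]],
  ],
)

```text
time_s: 9.77
position: [0.5375, 0.0988, 0.1385]
tcp_rot: [[1.0, 0.0, -0.002], [0.0, -1.0, -0.001], [-0.002, 0.001, -1.0]]
force: [-2.7, -1.4, 2.3]
opening: 0.156
grasp_force: 30.0
```

To row units: -0.0087 m is -0.0435, 0.0014 m is 0.007, 18 degrees is 0.1.

Emit:
play_rows(
  motion=[
    [[0.001,-0.0145,0.0015,0,0,0.0333],[0.003,-0.029,0.0025,0,0,0.0667],[0.007,-0.0435,0.0025,0,0,0.1],[0.007,-0.0435,0.0025,0,0,0.1],[0.007,-0.0435,0.0025,0,0,0.1],[0.007,-0.0435,0.0025,0,0,0.1]],
  ],
)

```text
time_s: 10.27
position: [0.5388, 0.1077, 0.138]
tcp_rot: [[0.951, -0.309, -0.002], [-0.309, -0.951, 0.001], [-0.002, -0.0, -1.0]]
force: [-4.5, -0.1, 4.8]
opening: 0.16
grasp_force: 30.1
```

```bash
python3 -c "
from h import *
s=bot.read_state();print(s['force'],s['moment'])"
```

```text
[-4.48369043 -0.06253678  4.77075673] [-0.04724982  0.64748228 -0.2931979 ]
```

Emit:
play_rows(
  motion=[
    [[0,0,0,0,0,0],[0,0,0,0,0,0],[0,0,0,0,0,0],[0,0,0,0,0,0],[0,0,0,0,0,0]],
  ],
  fingers=0.05,
)

```text
time_s: 10.68
position: [0.54, 0.1076, 0.1379]
tcp_rot: [[0.951, -0.31, 0.001], [-0.31, -0.951, 0.0], [0.001, -0.0, -1.0]]
force: [0.2, 0.9, 1.5]
opening: 0.449
grasp_force: 0.0
```

To row units: -0.1 m is -0.5, -0.095 m is -0.475.

Emit:
play_rows(
  motion=[
    [[0,0,-0.075,0,0,0],[0,0,-0.175,0,0,0],[0,0,-0.275,0,0,0],[0,0,-0.375,0,0,0],[0,0,-0.475,0,0,0],[0,0,-0.5,0,0,0],[0,0,-0.5,0,0,0]],
  ],
)

```text
time_s: 11.27
position: [0.5408, 0.1077, 0.2396]
tcp_rot: [[0.951, -0.31, 0.004], [-0.31, -0.951, 0.0], [0.004, -0.001, -1.0]]
force: [-0.9, 0.6, -0.4]
opening: 0.577
grasp_force: 0.0
```

```bash
python3 again.py 1.45 d1.png
```

```text
scene lid 0.61 5630
scene t_handle 0.76 317
side lid 0.55 5539
side t_handle 0.55 338
wrist lid 0.72 57740
wrist t_handle 0.73 2065
handle angle, shift [ 1.6119 -0.0003 -0.0012] 7.911847187167519
C [0.5661 0.0988 0.1379] b [ 0.9448 -0.3271 -0.02  ]
[0.5393 0.1076 0.2373] [[ 0.9505 -0.3107 -0.0014]
 [-0.3107 -0.9505 -0.    ]
 [-0.0014  0.0005 -1.    ]] [ -0.363   24.634   93.0296  -0.0017  62.4182 107.7377]
```

View pics/d1.png

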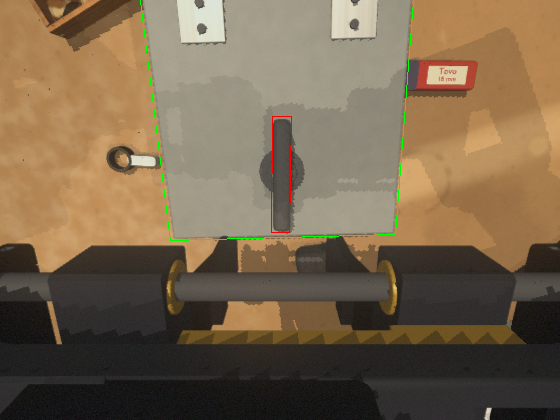

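The bar now runs front to back, from (282,118) to (282,232), at about 1.6 rad. The lid lies flat, and the loupe (130,160) and red case (440,75) are undisturbed. The gripper is clear, so I'm handing in.

```bash
python3 -c "
from h import *
print(bot.hand_in())"
```

```text
the job is handed in; nothing more can be done
None
```

I shut the lid onto its seal, turned the T-handle clockwise to its stop (about 1.6 rad in the final picture), let go and handed the job in at about 11 s; I never moved the loupe, red case or sanding block.

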